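# Load the gauge ball, put on the double lid and take back the outer lid

### The job

Press the ball station's plunger fully down so that the gauge ball rolls into the open tin. Then pick up the nested pair of lids by the long knob of the inner lid, lower both together gently onto the tin until the inner lid is fully seated, let go of the knob and lift the outer lid alone by its collar, leaving the inner lid undisturbed on the tin. Finish while still holding the outer lid level, straight above the tin and well clear of the inner lid's knob; leave the tin in its nest and everything else on the bench where it is.

Things in the scene. Friction and masses are not known exactly. Their poses are not given: they have to be found in the camera images.
- station: Fixed station on a steel base plate 155 (x) x 285 (y) x 6 mm, turned up to 0.45 rad. Origin under the centre of the tin's nest; z up. On its +y side a sloping chute, 34 mm wide, rises from a lip at y 67 mm (82 mm high) to y 195 mm (132 mm high); the plunger's housing (34 x 40, 118 mm high) stands beside it at -x. The -x, +x and -y sides of the tin are free (nothing over 14 mm high).
- plunger (a joint): Stroke of the sprung plunger in m: 0 up, 0.015 fully down (hard stop), pressed straight down. About 4 N to start it, 8 N at full stroke; springs back when released. Its gate holds the ball in the chute and lets it go only in the last 1.5 mm or so of the stroke; keep it down about half a second while the ball rolls off.
- plunger_top (a point): Centre of the plunger's black round cap (28 mm across), on its top face: 140 mm above the bench when up, 125 mm when fully down; at (-56, 135) mm in the station's x, y.
- ball_center (a point): Centre of the steel gauge ball, 24 mm across, 56 g. Starts in the chute behind the gate.
- tin_rim (a point): Centre of the mouth of the open round tin, at rim height (66 mm above the bench); z up. Tin: 104 mm across outside, 94 mm inside, 60 mm high, 0.45 kg, standing loose in the station's nest ring.
- inner_knob (a point): Middle of the free part of the inner lid's upright round steel knob, 16 mm across: 14 mm below its top, 14 mm above the outer lid's collar, 45 mm above inner_seat (55 mm above the bench at the start). z is the lid's axis. Lifting by it lifts both lids: the outer one (about 0.15 kg) rests on the inner one (about 0.28 kg).
- inner_seat (a point): Centre of the underside of the inner lid's flange (102 mm across, 6 mm thick), the face that rests on the rim when seated: then it is at tin_rim. Below it a tapered plug, 90 mm across and 10 mm deep, enters the tin. At the start the plug stands on the bench, so this point is 10 mm up. z up.
- outer_collar (a point): Middle of the raised round collar by which the outer lid is gripped: 44 mm across, 20 mm high (10 mm above and below this point), bore 22 mm; the inner lid's 16 mm knob stands through it, up to 38 mm above this point. z is the lid's axis. Outer lid: 114 mm across, lower edge 19 mm below this point. While nested this point is 20 mm above inner_seat.
- box_mid: Bystander: small upright parts box, 50 x 50 x 75 mm, near the gap between lids and tin; origin under its centre.
- box_far: Bystander: upright parts box, 55 x 55 x 95 mm; origin under its centre.
- pen: Bystander: black marker, 14 mm thick, 125 mm long, lying on the bench along its x; origin under its middle.
- tape: Bystander: cardboard roll, 90 mm across, 40 mm high, lying flat; origin under its centre.
- spare_lid: Bystander: a single lid 90 mm across with a short knob, 28 mm high in all; not part of the job. Origin under its centre.
- driver: Bystander: screwdriver lying on the bench along its x.
Not all that is in view belongs to the job. Leave any purple look-alike of the part that bears outer_collar alone.

How it is judged:
By the outcome, as a careful person would: the job done as asked, in the order asked, and still so for the second after the job is handed in, while the arm keeps its last pose, push and grip.
It also fails if it takes over 64 s, if anything falls off the work surface, if the arm or the gripper's body presses on something with over 40 N, if the wrist force passes 120 N, or if a joint passes its speed limit or range.

### The arm

A 6-joint arm with a two-finger parallel gripper is mounted at the origin on the work surface. World frame = base frame: x ahead of the robot, y to its left, z up, the work surface at z = 0. Lengths are in m, angles in rad, forces in N, time in s.
With the tool pointing down it reaches from about 0.35 to 0.975 m from the base axis. Payload 17.4 kg.
Tool frame: the origin (TCP) lies midway between the tips of the shut fingers; the grasp point (between the pads) lies 19 mm behind it; y points along the fingers, z is the direction in which the jaws open and shut, and the axes are right-handed (so a half turn about y gives the same grasp; the last joint's range is limited). The gripper opens to 85 mm and grips with 20 to 120 N. Pads are 22 mm wide; open, the fingers measure 114 mm over their backs; the gripper's body (76 mm by 85 mm) begins 54 mm behind the grasp point. The pads swing forward as they close: fully open they stand 13 mm farther back than shut.
Start: joints at [-0.038, 0.116, 1.442, -0, 1.584, -0.038], TCP at [0.675, -0, 0.231] pointing down, gripper open.
Joint ranges: [-2.83, 2.83], [-0.83, 2.19], [0.07, 2.5], [-1.14, 4.28], [0.01, 3], [-2.97, 2.97]. Speed limits (rad/s): [1.89, 1.89, 2.22, 3.14, 3.14, 3.14].

### API

Orientations are given as a unit quaternion [w, x, y, z].
In Python, from bench import status, camera, manip gives the robot as it stands.
- The arm moves only by the tool apply_moves, never from a script. Its argument "motion" is a list of rows, each a list of 3 entries, a list of its own where there are three numbers: the finger opening in cm, from 0 to 8.54, then the shift along the world's x, y, z in cm, then the turn, a rotation vector about the world's x, y, z in degrees. In form: [[fingers, [x, y, z], [rx, ry, rz]], ...]. A call has exactly 8 rows; each row is the pose to reach, as a shift and turn from the pose commanded when the call began; what a row does not reach only later rows make up. A row lasts 1/10 s, in which the tool goes at most 50 mm and 8.59 degrees, less where a joint would pass 70% of its speed; a pose out of reach is approached as far as the arm can. A call with a gripper value outside its range is refused whole. The fingers move at their own pace and stop on an object; "force" is the grip in N (left out, the last holds). Time passes only in rows, so rows that repeat a pose let the fingers close, or fill a call up. It gives the time, the measured TCP pose, the force and the opening at its end, in the units of the state.
- status.get_state(): the state, without advancing time (a new reading comes with each control period).
- camera(name): name is "scene" or "side" or "wrist"; returns a dict with "image" (420x560x3 uint8, red, green, blue), "intrinsics" (3x3 intrinsics, pixels), "xyz" and "attitude" of the camera in the world. Camera axes: x right, y up, looking along -z (the intrinsics and any distortion apply to the point x, -y, -z); pixel columns grow to the right and rows downward; lengths in m; the calibration is good to about 2 mm. A picture is of the moment at which its call begins. There is no depth.
- manip.close_job(): hands the job in, once; it reports no verdict.
The state is a dict: "time_s": time; "joint_positions": joint angles; "qd": joint speeds; "effort": joint torques, N m; "ee_pos": TCP position; "tcp_rot": TCP orientation; "contact_force": force on the tool from outside, world axes, zero at the start; "torque": the same for the moment, N m; "width": finger opening in m.
Only numpy, scipy, OpenCV 4.12 (cv2) and the standard library are available. Lean on these libraries where they do the work, as an engineer would, in place of code of your own. Each camera call takes 0.05 s, during which the arm holds its last target.

## Working session

There is one attempt and no reset: what is moved stays moved. The work goes in short steps, Python scripts to look and compute and a tool call to move; the robot and the scene stay as the last step left them, time stands still between calls to the robot, and variables do not carry over. Pictures are saved under pics/ and viewed, and the job is handed in when it is done.

Besides the shell and the picture viewer there is one more tool, called after "Call:" as name(argument=value, ...), one argument or row to a line, values as JSON. apply_moves: Moves the arm, as the interface text tells. Its arguments: {"type":"object","properties":{"motion":{"type":"array"},"force":{"type":"number"}},"required":["motion"]}

```bash
mkdir -p pics; ls; cat > h.py <<'E'
import numpy as np, cv2
from bench import status, camera, manip
from scipy.spatial.transform import Rotation as R
def snap(n,f=None):
    c=camera(n)
    if f: cv2.imwrite('pics/'+f+'.png',c['image'][:,:,::-1])
    return c
def rot(c):
    a=np.array(c['attitude'],float)
    if a.shape==(3,3): return a
    return R.from_quat([a[1],a[2],a[3],a[0]]).as_matrix()
def ray(c,u,v):
    K=np.array(c['intrinsics']); d=np.linalg.inv(K)@np.array([u,v,1.]); d=rot(c)@np.array([d[0],-d[1],-d[2]])
    return np.array(c['xyz']),d/np.linalg.norm(d)
def onz(c,u,v,z):
    o,d=ray(c,u,v); return o+d*(z-o[2])/d[2]
def proj(c,p):
    q=rot(c).T@(np.array(p)-np.array(c['xyz'])); w=np.array(c['intrinsics'])@np.array([q[0],-q[1],-q[2]]); return w[:2]/w[2]
def tri(c1,p1,c2,p2):
    o1,d1=ray(c1,*p1);o2,d2=ray(c2,*p2)
    A=np.array([d1,-d2]).T; t=np.linalg.lstsq(A,o2-o1,rcond=None)[0]
    a=o1+t[0]*d1;b=o2+t[1]*d2
    return (a+b)/2,np.linalg.norm(a-b)
E
python3 - <<'E'
from h import *
import pickle
d={}
for n in ['scene','side','wrist']:
    c=snap(n,n+'0'); d[n]=c
    print(n,[(k,np.array(v).round(4).tolist()) for k,v in c.items() if k!='image'])
pickle.dump(d,open('c0.pkl','wb'))
print(status.get_state())
E
```

```text
pics
scene [('intrinsics', [[441.2598, 0.0, 277.5878], [0.0, 441.2598, 206.7555], [0.0, 0.0, 1.0]]), ('xyz', [1.0623, -0.3412, 1.0204]), ('attitude', [0.8359, 0.2662, 0.1455, 0.4575])]
side [('intrinsics', [[393.5595, 0.0, 281.8169], [0.0, 393.5595, 209.3412], [0.0, 0.0, 1.0]]), ('xyz', [-0.0723, -0.7217, 0.6495]), ('attitude', [0.822, 0.4669, -0.1725, -0.2767])]
wrist [('intrinsics', [[376.138, 0.0, 271.072], [0.0, 376.138, 210.38], [0.0, 0.0, 1.0]]), ('xyz', [0.6742, 0.0744, 0.3727]), ('attitude', [0.9891, -0.147, 0.0012, -0.0])]
{'time_s': 0.15, 'joint_positions': array([-3.78004159e-02,  1.16379324e-01,  1.44205540e+00, -1.13990956e-05,
        1.58399888e+00, -3.77864839e-02]), 'qd': array([-0.00107271, -0.00045796, -0.00355048, -0.00171784, -0.00163844,
        0.00092702]), 'effort': array([ 7.81324125e-04, -7.32512355e+01, -6.32847619e+01, -3.31336332e-05,
        5.00968890e-03,  2.64853352e-04]), 'ee_pos': array([ 6.74875883e-01, -7.82187012e-06,  2.30764417e-01]), 'tcp_rot': array([ 0.49979134, -0.50020154,  0.50021877, -0.49978818]), 'contact_force': array([-0.85223965,  0.25011527, -0.59152596]), 'torque': array([-0.01935271, -0.01746927,  0.03755   ]), 'width': 0.08535709729793763}
```

View pics/scene0.png

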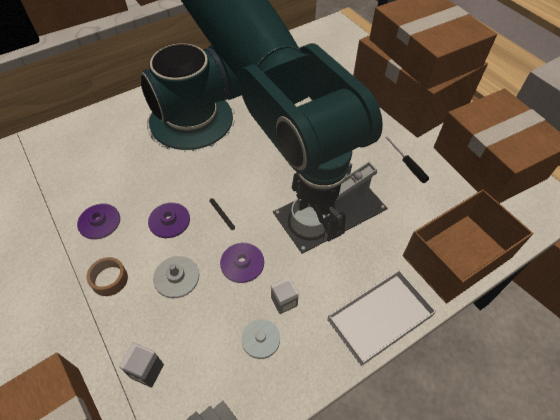

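View pics/side0.png

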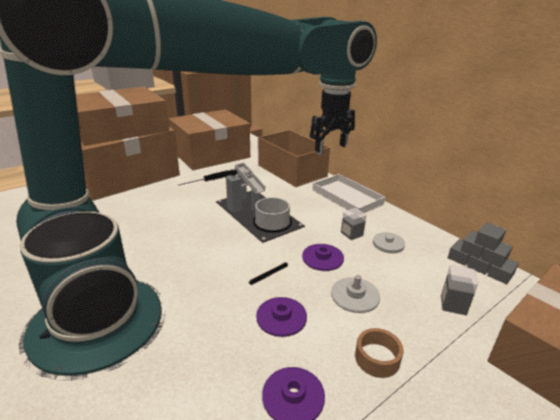

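View pics/wrist0.png

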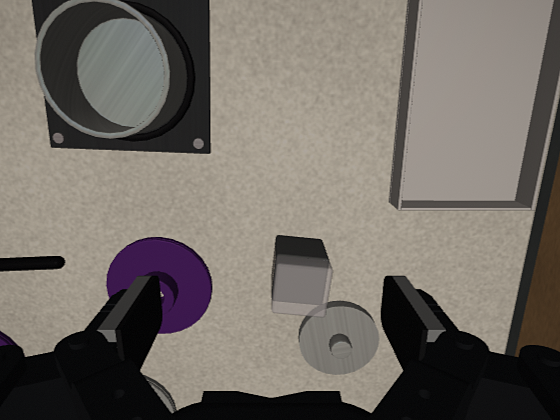

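```bash
python3 - <<'E'
from h import *
import pickle
d=pickle.load(open('c0.pkl','rb'))
w,s,e=d['wrist'],d['scene'],d['side']
print('tin rim w',onz(w,103,68,.066), 'side',onz(e,272,206,.066))
print('corner holes',onz(w,58,138,.006),onz(w,198,144,.006))
print('knob top tri',tri(s,(174,266),e,(357,279)))
print('flange c',onz(s,176,277,.02),onz(e,356,292,.02))
im=s['image'][:,:,::-1]; a=cv2.resize(im[170:260,260:400],None,fx=5,fy=5,interpolation=cv2.INTER_CUBIC); cv2.imwrite('pics/a.png',a)
a=cv2.resize(im[230:330,120:260],None,fx=5,fy=5,interpolation=cv2.INTER_CUBIC); cv2.imwrite('pics/b.png',a)
im=e['image'][:,:,::-1]; a=cv2.resize(im[155:255,200:340],None,fx=5,fy=5,interpolation=cv2.INTER_CUBIC); cv2.imwrite('pics/c.png',a)
a=cv2.resize(im[240:340,290:430],None,fx=5,fy=5,interpolation=cv2.INTER_CUBIC); cv2.imwrite('pics/d.png',a)
E
```

```text
tin rim w [0.54491379 0.09494279 0.066     ] side [0.54295796 0.0882632  0.066     ]
corner holes [0.4679575  0.03575872 0.006     ] [0.60262661 0.03001339 0.006     ]
knob top tri (array([ 0.50460998, -0.2845208 ,  0.06146496]), np.float64(0.005496813604000615))
flange c [ 0.50976438 -0.28834024  0.02      ] [ 0.50886588 -0.28749029  0.02      ]
```

View pics/a.png

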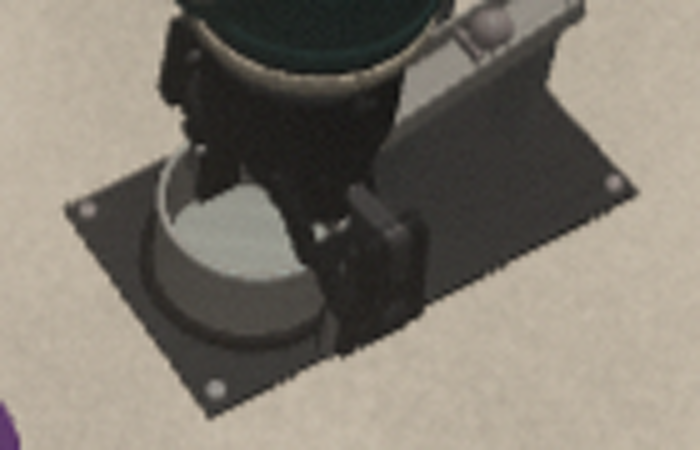

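View pics/b.png

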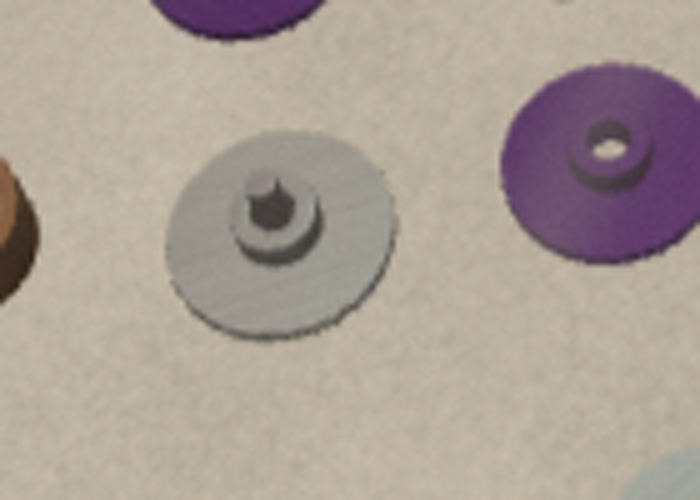

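View pics/c.png

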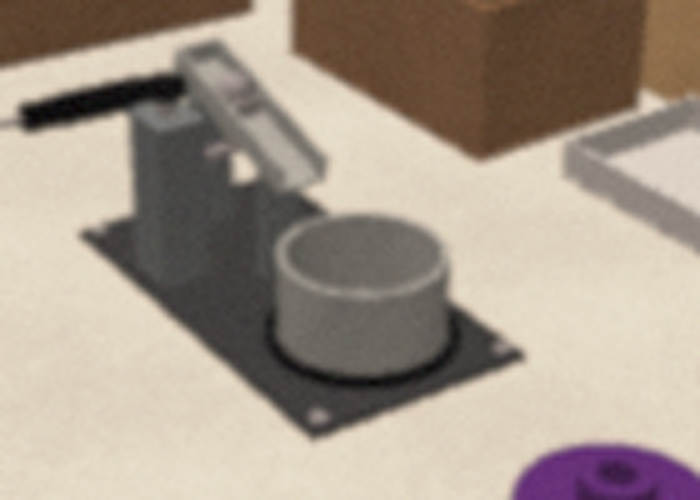

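View pics/d.png

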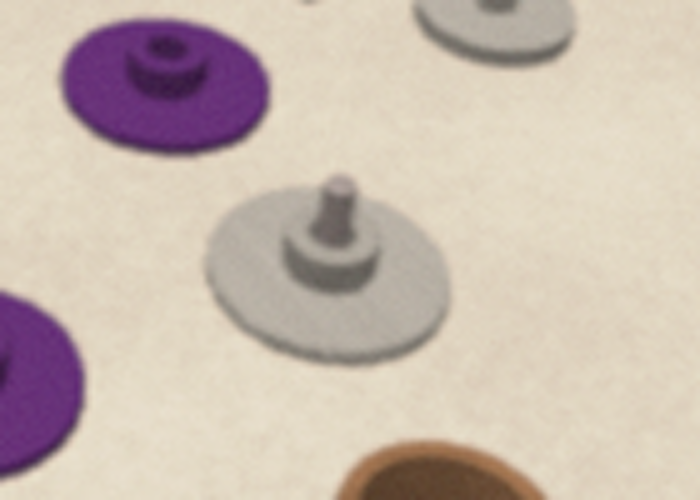

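Call:
apply_moves(
  motion=[
    [0,[-3,3,2],[0,0,0]],
    [0,[-6,6,4],[0,0,0]],
    [0,[-9,9,6],[0,0,0]],
    [0,[-12,12,8],[0,0,0]],
    [0,[-14.5,14.5,10],[0,0,0]],
    [0,[-16,16,10],[0,0,0]],
    [0,[-16,16,10],[0,0,0]],
    [0,[-16,16,10],[0,0,0]],
  ],
  force=40,
)

```text
time_s: 0.95
ee_pos: [0.5149, 0.1601, 0.3312]
tcp_rot: [-0.5, 0.5, -0.5, 0.5]
contact_force: [-0.5, -0.4, -0.1]
width: -0.0002
```

```bash
python3 - <<'E'
from h import *
import pickle
c=snap('wrist','w1'); s=snap('scene','s1'); pickle.dump({'w':c,'s':s},open('c1.pkl','wb'))
st=status.get_state(); print(st['ee_pos'],st['tcp_rot'],st['time_s'],c['xyz'],c['attitude'])
E
```

```text
[0.51538817 0.15950042 0.33069008] [ 0.49955766 -0.50018098  0.50024326 -0.50001781] 1.05 [0.51405464 0.23448086 0.47317684] [ 9.89124108e-01 -1.47081778e-01  5.85394539e-04  3.25866713e-04]
```

View pics/w1.png

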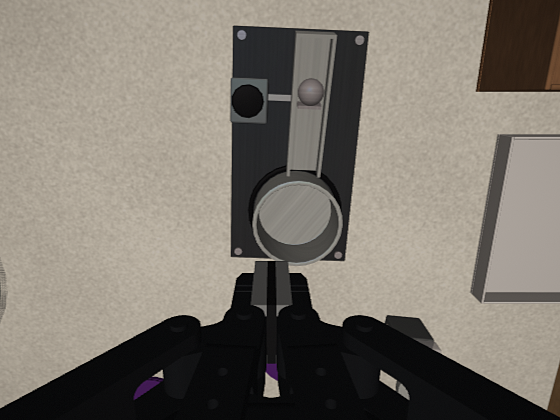

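View pics/s1.png

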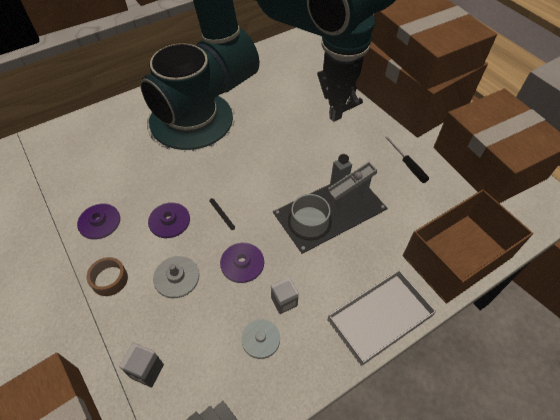

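```bash
python3 - <<'E'
from h import *
import pickle
d=pickle.load(open('c1.pkl','rb')); c=d['w']; im=c['image']; g=cv2.cvtColor(im,cv2.COLOR_RGB2GRAY)
H=[]
for u,v in [(241,35),(360,40),(238,251),(338,255)]:
    p=g[v-6:v+7,u-6:u+7].astype(float); w=np.clip(p-110,0,None); yy,xx=np.mgrid[v-6:v+7,u-6:u+7]
    q=((w*xx).sum()/w.sum(),(w*yy).sum()/w.sum()); P=onz(c,*q,.006); H.append(P); print(np.round(q,1),P.round(4))
H=np.array(H); print('sides',np.linalg.norm(H[0]-H[1]),np.linalg.norm(H[2]-H[3]),np.linalg.norm(H[0]-H[2]),np.linalg.norm(H[1]-H[3]))
a=(H[1]-H[0])+(H[3]-H[2]); b=(H[0]-H[2])+(H[1]-H[3]); print('yaw',np.degrees(np.arctan2(a[1],a[0])),np.degrees(np.arctan2(-b[0],b[1])))
m=(g[78:124,229:270]<45).astype(np.uint8); n,l,s,ce=cv2.connectedComponentsWithStats(m); k=1+np.argmax(s[1:,4]); print('cap',s[k],ce[k]+[229,78],onz(c,*(ce[k]+[229,78]),.140))
a=cv2.resize(im[20:280,210:380,::-1],None,fx=2.3*1,fy=2.3,interpolation=cv2.INTER_CUBIC); cv2.imwrite('pics/e.png',a)
a=cv2.resize(im[160:275,235:360,::-1],None,fx=5,fy=5,interpolation=cv2.INTER_CUBIC); cv2.imwrite('pics/f.png',a)
E
```

```text
[241.1  34.3] [0.4794 0.3015 0.006 ]
[359.1  39.5] [0.6138 0.2962 0.006 ]
[236.5 253. ] [0.4671 0.0324 0.006 ]
[337.3 258.6] [0.603  0.0244 0.006 ]
sides 0.13455301305169676 0.13618763544506435 0.26940081571028063 0.27201406988068016
yaw -2.830837257482963 -2.4474500546413247
cap [  3   7  32  33 828] [247.08574879 100.73913043] [0.49323802 0.230605   0.14      ]
```

View pics/f.png

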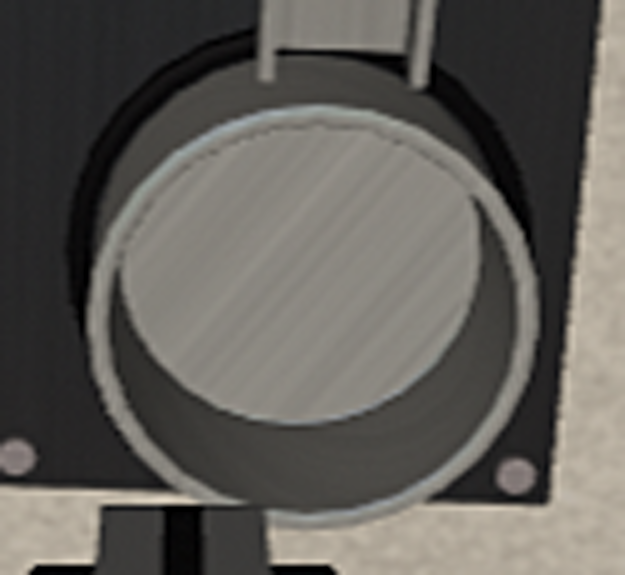

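```bash
python3 - <<'E'
from h import *
import pickle
c=pickle.load(open('c1.pkl','rb'))['w']
f=lambda x,y:(x/5+235,y/5+160)
E=np.array([onz(c,*f(*p),.066)[:2] for p in [(87,315),(540,315),(313,103),(313,527),(155,165),(480,175),(160,470),(470,465)]])
A=np.c_[2*E,np.ones(len(E))]; s=np.linalg.lstsq(A,(E**2).sum(1),rcond=None)[0]
print('tin',s[:2],'r',np.sqrt(s[2]+s[0]**2+s[1]**2))
print(np.linalg.norm(E-s[:2],axis=1))
c0=pickle.load(open('c0.pkl','rb')); print('proj side',proj(c0['side'],[*s[:2],.066]))
E
```

```text
tin [0.54392879 0.09383177] r 0.051331532105831794
[0.05169377 0.05191553 0.05124065 0.05125994 0.05167928 0.05054717
 0.05073823 0.05156184]
proj side [271.14374424 205.15133734]
```

Call:
apply_moves(
  motion=[
    [0,[-1.1,3.5,-3],[0,0,0]],
    [0,[-2.2,7.1,-7],[0,0,0]],
    [0,[-2.2,7.1,-11],[0,0,0]],
    [0,[-2.2,7.1,-15],[0,0,0]],
    [0,[-2.2,7.1,-18],[0,0,0]],
    [0,[-2.2,7.1,-18.5],[0,0,0]],
    [0,[-2.2,7.1,-18.5],[0,0,0]],
    [0,[-2.2,7.1,-18.5],[0,0,0]],
  ],
)

```text
time_s: 1.85
ee_pos: [0.4939, 0.2309, 0.1482]
tcp_rot: [0.5, -0.499, 0.5, -0.5]
contact_force: [-0.2, 0.3, 0.2]
width: 0.0002
```

```bash
python3 - <<'E'
from h import *
c=snap('wrist','w2'); s=snap('side','sd2')
im=s['image'][:,:,::-1]; cv2.imwrite('pics/g.png',cv2.resize(im[110:250,190:340],None,fx=4,fy=4,interpolation=cv2.INTER_CUBIC))
print(status.get_state()['ee_pos'])
E
```

```text
[0.49383785 0.23109474 0.14822611]
```

View pics/w2.png

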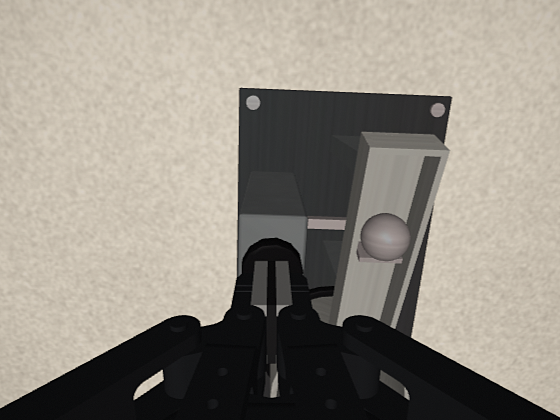

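View pics/g.png

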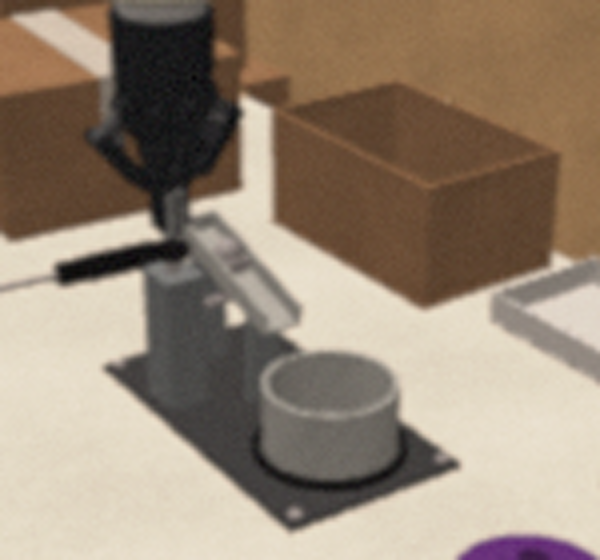

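Call:
apply_moves(
  motion=[
    [0,[0,0,-0.6],[0,0,0]],
    [0,[0,0,-1.1],[0,0,0]],
    [0,[0,0,-1.6],[0,0,0]],
    [0,[0,0,-2.0],[0,0,0]],
    [0,[0,0,-2.2],[0,0,0]],
    [0,[0,0,-2.3],[0,0,0]],
    [0,[0,0,-2.3],[0,0,0]],
    [0,[0,0,-2.3],[0,0,0]],
  ],
)

```text
time_s: 2.75
ee_pos: [0.4936, 0.2313, 0.1249]
tcp_rot: [0.501, -0.499, 0.5, -0.5]
contact_force: [-1.8, -0.5, 15.5]
width: -0.0003
```

```bash
python3 - <<'E'
from h import *
s=snap('side','sd3'); s2=snap('wrist','w3')
im=s['image'][:,:,::-1]; cv2.imwrite('pics/g3.png',cv2.resize(im[110:250,190:340],None,fx=4,fy=4,interpolation=cv2.INTER_CUBIC))
st=status.get_state(); print(st['ee_pos'],st['contact_force'])
E
```

```text
[0.49360598 0.23124438 0.12484887] [-1.18280067 -1.43310299 16.27505682]
```

View pics/w3.png

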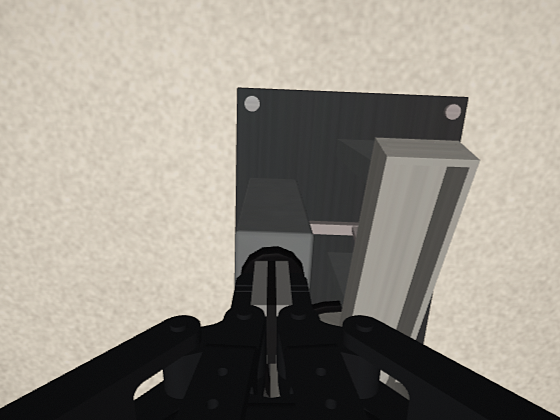

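View pics/g3.png

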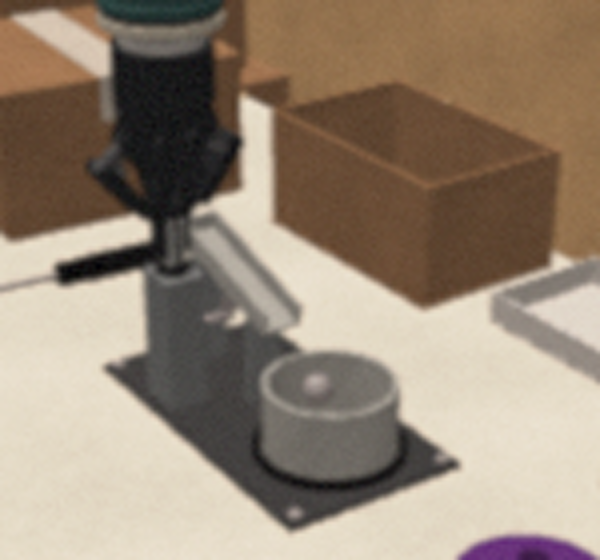

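Call:
apply_moves(
  motion=[
    [0,[0,0,4],[0,0,0]],
    [0,[0,0,8.5],[0,0,0]],
    [0,[0,-2,12.5],[0,0,0]],
    [0,[0.2,-6,14],[0,0,0]],
    [4,[0.4,-11,14],[0,0,0]],
    [8,[0.6,-16,14],[0,0,0]],
    [8,[0.8,-21,14],[0,0,0]],
    [8,[1,-25.5,14],[0,0,0]],
  ],
)

```text
time_s: 3.65
ee_pos: [0.5025, -0.0261, 0.263]
tcp_rot: [0.5, -0.5, 0.5, -0.5]
contact_force: [1.5, 0.3, 0.0]
width: 0.0582
```

Call:
apply_moves(
  motion=[
    [8,[0,-5,0],[0,0,0]],
    [8,[0.2,-10,0],[0,0,0]],
    [8,[0.4,-15,0],[0,0,0]],
    [8,[0.4,-19,0],[0,0,0]],
    [8,[0.4,-22,0],[0,0,0]],
    [8,[0.4,-22.6,0],[0,0,0]],
    [8,[0.4,-22.6,0],[0,0,0]],
    [8,[0.4,-22.6,0],[0,0,0]],
  ],
)

```text
time_s: 4.45
ee_pos: [0.507, -0.2492, 0.263]
tcp_rot: [0.5, -0.5, 0.5, -0.5]
contact_force: [0.7, -0.5, -0.2]
width: 0.0799
```

```bash
python3 - <<'E'
from h import *
import pickle
c=snap('wrist','w4'); s=snap('side','sd4'); pickle.dump({'w':c,'e':s},open('c4.pkl','wb'))
im=s['image'][:,:,::-1]; cv2.imwrite('pics/g4.png',cv2.resize(im[150:350,190:440],None,fx=3,fy=3,interpolation=cv2.INTER_CUBIC))
st=status.get_state(); print(st['ee_pos'],st['contact_force'],st['time_s'])
E
```

```text
[ 0.50714854 -0.24893795  0.26334975] [ 0.06127003  0.02927258 -0.48170138] 4.55
```

View pics/w4.png

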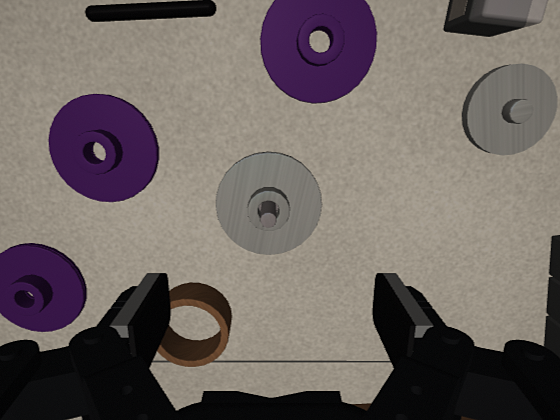

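View pics/g4.png

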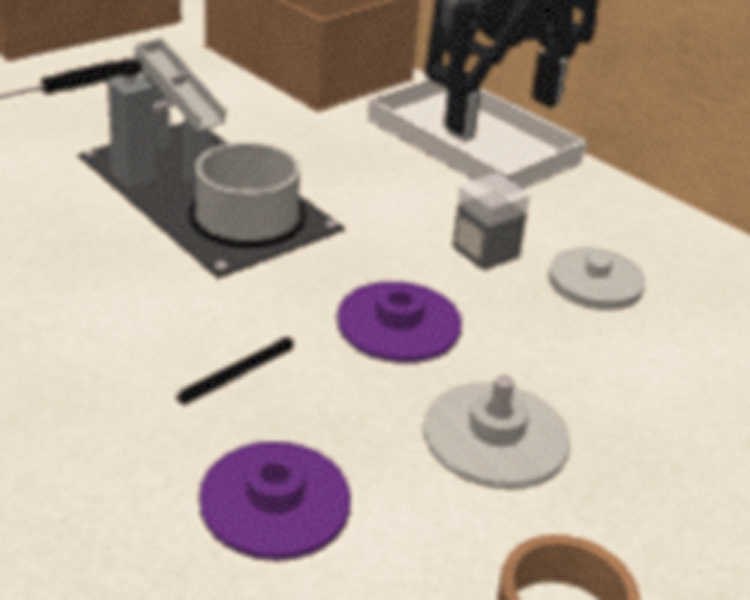

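```bash
python3 - <<'E'
from h import *
import pickle
d=pickle.load(open('c4.pkl','rb')); c=d['w']
im=c['image'][:,:,::-1]; cv2.imwrite('pics/k.png',cv2.resize(im[145:265,205:335],None,fx=5,fy=5,interpolation=cv2.INTER_CUBIC))
hsv=cv2.cvtColor(im,cv2.COLOR_BGR2HSV); print(hsv[180,245],hsv[180,180])
b=cv2.GaussianBlur(im,(5,5),0).astype(int); m=((b[:,:,2]-b[:,:,0])<14).astype(np.uint8)
m[:145]=0;m[265:]=0;m[:,:205]=0;m[:,335:]=0
n,l,s,ce=cv2.connectedComponentsWithStats(m);k=1+np.argmax(s[1:,4]);print(s[k])
cs,_=cv2.findContours((l==k).astype(np.uint8),cv2.RETR_EXTERNAL,cv2.CHAIN_APPROX_NONE)
E=max(cs,key=len)[:,0].astype(float)
for z in (.013,.018,.021):
    P=np.array([onz(c,*p,z)[:2] for p in E]); q=np.linalg.lstsq(np.c_[2*P,np.ones(len(P))],(P**2).sum(1),rcond=None)[0]
    r=np.linalg.norm(P-q[:2],axis=1); print(z,q[:2],r.mean(),r.std())
print('collar',onz(c,269,208,.040),'knobtop',onz(c,268,218,.069))
E
```

```text
[ 30  15 122] [ 20  35 162]
[ 216  151  106  103 8479]
0.013 [ 0.50251074 -0.28731408] 0.05688430812266993 0.00044560157958708395
0.018 [ 0.50255854 -0.28588137] 0.0561589140001331 0.00043991922574481454
0.021 [ 0.50258722 -0.28502174] 0.05572367752661097 0.00043650981343945335
collar [ 0.50355393 -0.28322956  0.04      ] knobtop [ 0.50281351 -0.28442996  0.069     ]
```

View pics/k.png

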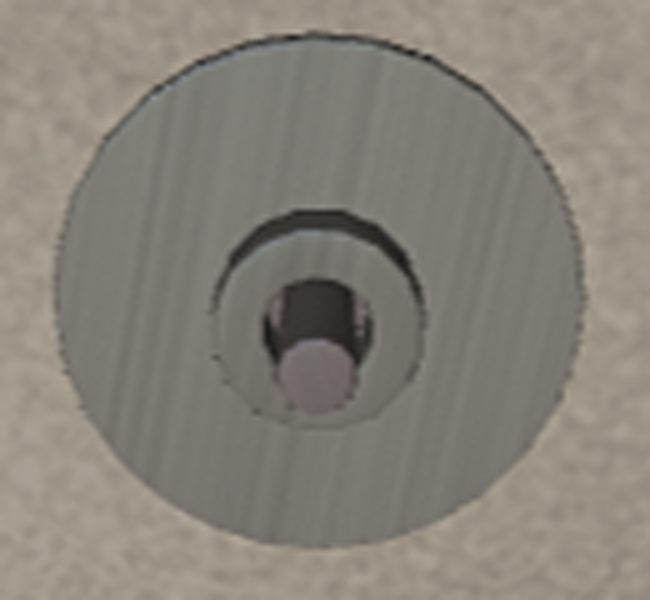

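Call:
apply_moves(
  motion=[
    [6.5,[-0.2,-1.8,-4],[0,0,0]],
    [6.5,[-0.4,-3.6,-8],[0,0,0]],
    [6.5,[-0.4,-3.6,-12],[0,0,0]],
    [6.5,[-0.4,-3.6,-16],[0,0,0]],
    [6.5,[-0.4,-3.6,-19.5],[0,0,0]],
    [6.5,[-0.4,-3.6,-21.5],[0,0,0]],
    [6.5,[-0.4,-3.6,-21.8],[0,0,0]],
    [6.5,[-0.4,-3.6,-21.8],[0,0,0]],
  ],
  force=60,
)

```text
time_s: 5.35
ee_pos: [0.5033, -0.2854, 0.0457]
tcp_rot: [0.5, -0.5, 0.5, -0.5]
contact_force: [-0.1, -0.3, 0.9]
width: 0.0651
```

```bash
python3 - <<'E'
from h import *
import pickle
c=snap('wrist','w5'); s=snap('side','sd5')
im=s['image'][:,:,::-1]; cv2.imwrite('pics/g5.png',cv2.resize(im[210:340,280:440],None,fx=4.5,fy=4.5,interpolation=cv2.INTER_CUBIC))
st=status.get_state(); print(st['ee_pos'],st['contact_force'],st['time_s'])
E
```

```text
[ 0.50382793 -0.28606756  0.0470666 ] [-0.29533623 -0.22023157  0.47505013] 5.45
```

View pics/w5.png

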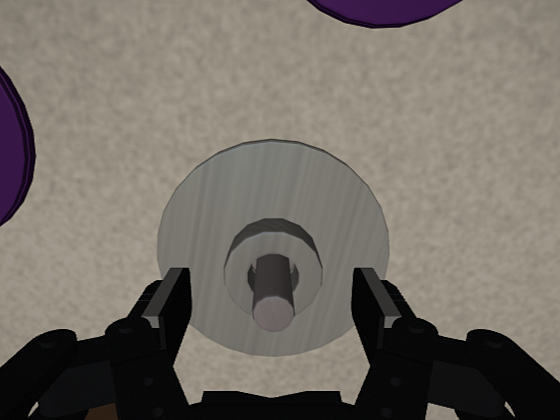

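View pics/g5.png

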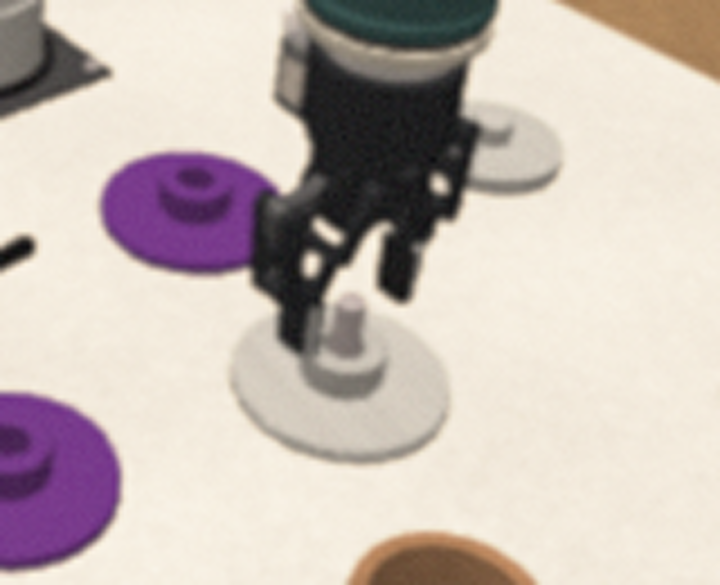

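```bash
python3 - <<'E'
from h import *
c=camera('wrist'); p=status.get_state()['ee_pos']; print(p)
print(proj(c,[p[0],p[1],.069]),onz(c,272.5,313,.069),onz(c,273,274,.040))
E
```

```text
[ 0.50379145 -0.28619568  0.0470972 ]
[273.77416979 310.57553165] [ 0.50333015 -0.28719953  0.069     ] [ 0.50366758 -0.28606026  0.04      ]
```

Call:
apply_moves(
  motion=[
    [1,[0,0,0],[0,0,0]],
    [1,[0,0,0],[0,0,0]],
    [1,[0,0,0],[0,0,0]],
    [1,[0,0,0],[0,0,0]],
    [1,[0,0,0],[0,0,0]],
    [1,[0,0,0],[0,0,0]],
    [1,[0,0,0],[0,0,0]],
    [1,[0,0,0],[0,0,0]],
  ],
  force=70,
)

```text
time_s: 6.3
ee_pos: [0.5032, -0.2861, 0.0457]
tcp_rot: [-0.5, 0.5, -0.5, 0.5]
contact_force: [0.9, 1.4, 5.2]
width: 0.0138
```

Call:
apply_moves(
  motion=[
    [1,[0,0,0.3],[0,0,0]],
    [1,[0,0,1],[0,0,0]],
    [1,[0,0,2],[0,0,0]],
    [1,[0,0,4],[0,0,0]],
    [1,[0,0,6],[0,0,0]],
    [1,[0,0,8],[0,0,0]],
    [1,[0,0,9],[0,0,0]],
    [1,[0,0,9],[0,0,0]],
  ],
)

```text
time_s: 7.1
ee_pos: [0.5035, -0.2863, 0.137]
tcp_rot: [-0.5, 0.5, -0.499, 0.501]
contact_force: [0.5, 0.9, -5.5]
width: 0.0138
```

```bash
python3 - <<'E'
from h import *
import pickle
c=snap('wrist','w6'); s=snap('side','sd6'); pickle.dump({'w':c,'e':s},open('c6.pkl','wb'))
im=s['image'][:,:,::-1]; cv2.imwrite('pics/g6.png',cv2.resize(im[130:340,280:440],None,fx=3.5,fy=2.8,interpolation=cv2.INTER_CUBIC))
st=status.get_state(); print(st['ee_pos'],st['contact_force'],st['torque'],st['time_s'])
E
```

```text
[ 0.50275892 -0.28586758  0.13462216] [ 0.01080695  0.32723016 -5.76846987] [ 0.01192362 -0.04648948  0.01457985] 7.2
```

View pics/w6.png

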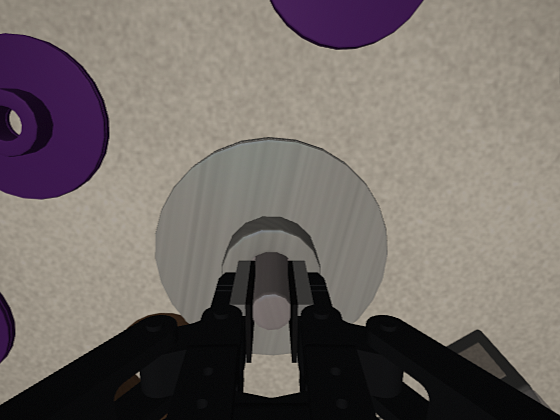

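View pics/g6.png

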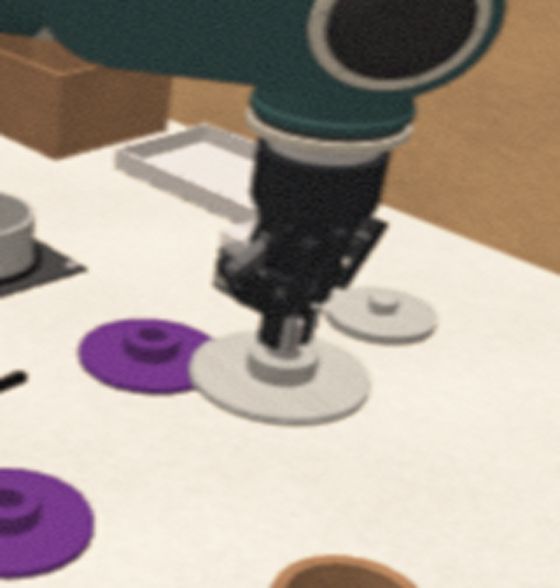

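Call:
apply_moves(
  motion=[
    [1,[0.4,1.5,2.5],[0,0,0]],
    [1,[0.9,5,4.5],[0,0,0]],
    [1,[1.5,9,6],[0,0,0]],
    [1,[2.2,13,6.5],[0,0,0]],
    [1,[2.9,17.5,6.5],[0,0,0]],
    [1,[3.5,21.5,6.5],[0,0,0]],
    [1,[4.1,24.5,6.5],[0,0,0]],
    [1,[4.1,25.5,6.5],[0,0,0]],
  ],
)

```text
time_s: 8.0
ee_pos: [0.5439, -0.0284, 0.1989]
tcp_rot: [-0.5, 0.501, -0.5, 0.499]
contact_force: [-0.5, -0.0, -5.5]
width: 0.0137
```

Call:
apply_moves(
  motion=[
    [1,[0,0,0],[0,0,0]],
    [1,[0,0,0],[0,0,0]],
    [1,[0,0,0],[0,0,0]],
    [1,[0,0,0],[0,0,0]],
    [1,[0,0,0],[0,0,0]],
    [1,[0,0,0],[0,0,0]],
    [1,[0,0,0],[0,0,0]],
    [1,[0,0,0],[0,0,0]],
  ],
)

```text
time_s: 8.8
ee_pos: [0.544, -0.0311, 0.2003]
tcp_rot: [-0.5, 0.5, -0.5, 0.5]
contact_force: [0.3, 0.1, -4.6]
width: 0.0139
```

```bash
python3 - <<'E'
from h import *
import pickle
c=snap('wrist','w7'); s=snap('scene','s7');e=snap('side','sd7'); pickle.dump({'w':c,'s':s,'e':e},open('c7.pkl','wb'))
im=s['image'][:,:,::-1]; cv2.imwrite('pics/g7.png',cv2.resize(im[130:270,240:400],None,fx=4,fy=4,interpolation=cv2.INTER_CUBIC))
im=e['image'][:,:,::-1]; cv2.imwrite('pics/h7.png',cv2.resize(im[110:270,200:400],None,fx=3.5,fy=3.5,interpolation=cv2.INTER_CUBIC))
st=status.get_state(); print(st['ee_pos'],st['tcp_rot'],st['contact_force'],st['torque'],st['time_s'])
E
```

```text
[ 0.5440053  -0.03100072  0.20030312] [-0.50000403  0.50000731 -0.49998662  0.50000203] [-0.02887083  0.64059458 -5.34441551] [ 0.02871251  0.03170806 -0.02950948] 8.95
```

View pics/w7.png

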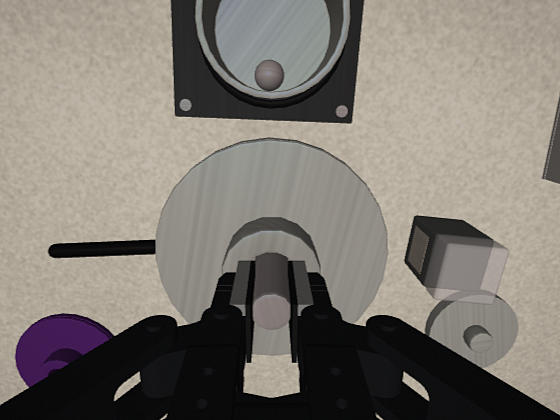

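View pics/g7.png

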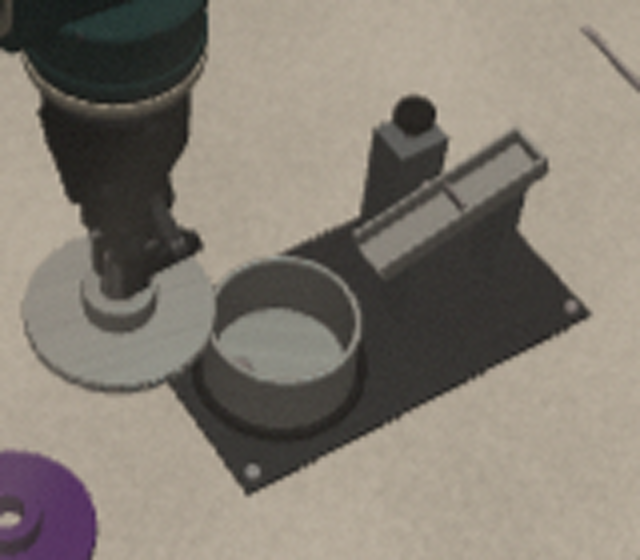

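View pics/h7.png

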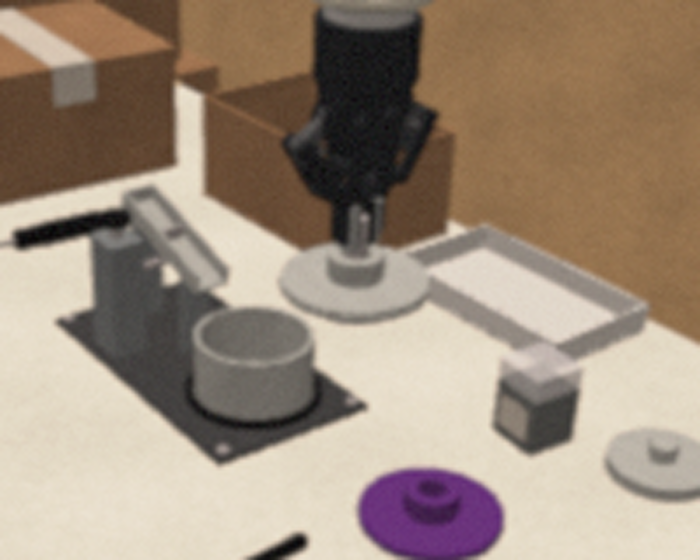

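```bash
python3 - <<'E'
from h import *
import pickle
d=pickle.load(open('c7.pkl','rb'))
im=d['w']['image'][:,:,::-1]; a=cv2.resize(im[0:125,170:380],None,fx=3.8,fy=3.8,interpolation=cv2.INTER_CUBIC); cv2.imwrite('pics/m1.png',a)
im=d['s']['image'][:,:,::-1]; a=cv2.resize(im[185:245,280:340],None,fx=10,fy=10,interpolation=cv2.INTER_CUBIC); cv2.imwrite('pics/m2.png',a)
E
```

```text
(no output)
```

View pics/m1.png

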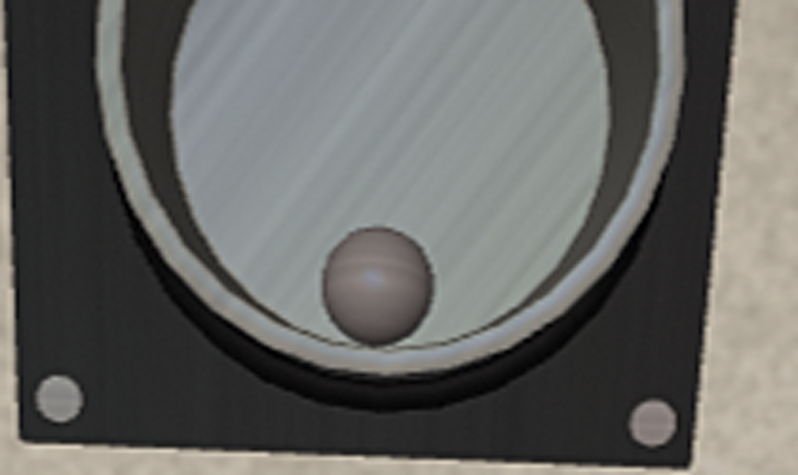

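View pics/m2.png

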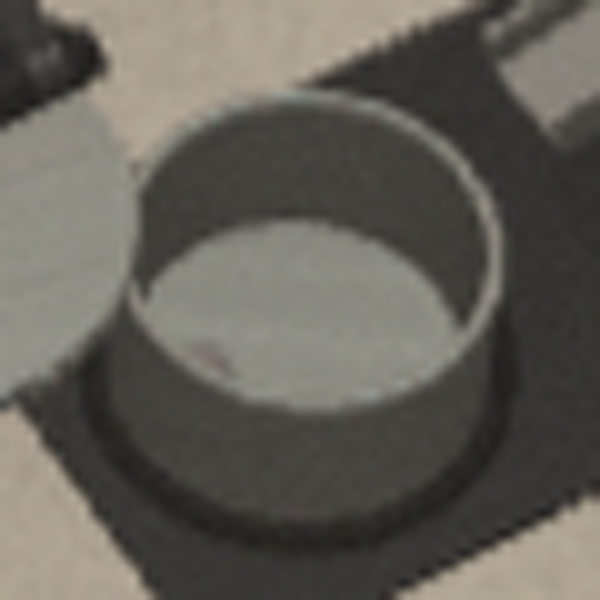

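```bash
python3 - <<'E'
from h import *
import pickle
from scipy.optimize import least_squares
d=pickle.load(open('c7.pkl','rb'))
def fit(c,pts,z=.066,r=.052):
    P=np.array([onz(c,*p,z)[:2] for p in pts]); f=least_squares(lambda q:np.linalg.norm(P-q,axis=1)-r,P.mean(0)); return f.x,f.fun
w=[(170+x/3.8,y/3.8) for x,y in [(97,50),(113,150),(158,245),(235,325),(310,362),(390,374),(470,362),(560,312),(625,240),(670,140),(683,50)]]
s=[(280+x/10,185+y/10) for x,y in [(170,140),(225,105),(300,90),(380,105),(450,155),(490,205),(502,260),(480,330),(440,375),(380,405),(300,410),(220,385),(165,340)]]
print(fit(d['w'],w)); print(fit(d['s'],s))
print('holes',onz(d['w'],170+60/3.8,398/3.8,.006),onz(d['w'],170+653/3.8,424/3.8,.006))
c=d['w'];print('knob',onz(c,271.5,312,.2245), 'lid', c['xyz'])
# lid rim outer circle bottom edge z ~ seat+? : seat .164
print(fit(c,[(156,247),(387,247),(271.5,138)],.164+.008,.057))
E
```

```text
(array([0.54389429, 0.09400515]), array([-9.16875240e-04, -8.48008170e-04, -5.06477125e-04,  9.93361489e-05,
        3.00569325e-04,  3.18983584e-04,  3.52015905e-04, -1.26392007e-04,
       -4.78699189e-04, -7.74744865e-04, -8.83628825e-04]))
(array([0.54810225, 0.09239255]), array([-0.00207544, -0.00099695, -0.00021303, -0.00061729, -0.00259795,
       -0.00130739, -0.0010236 , -0.00107915, -0.00028423,  0.00023927,
       -0.00063918, -0.00196924, -0.00342409]))
holes [0.46933191 0.0361573  0.006     ] [0.60402272 0.0304011  0.006     ]
knob [ 0.54319265 -0.03042561  0.2245    ] lid [0.54322349 0.04328427 0.34234345]
(array([ 0.54315921, -0.03174147]), array([-4.77036896e-04, -4.77083677e-04,  7.72925407e-05]))
```

Call:
apply_moves(
  motion=[
    [1,[0,2.5,0],[0,0,0]],
    [1,[0,6,0],[0,0,0]],
    [1,[0,9.5,0],[0,0,0]],
    [1,[0,12,0],[0,0,0]],
    [1,[0,12.5,-2],[0,0,0]],
    [1,[0,12.5,-5],[0,0,0]],
    [1,[0,12.5,-7.5],[0,0,0]],
    [1,[0,12.5,-7.9],[0,0,0]],
  ],
)

```text
time_s: 9.75
ee_pos: [0.5426, 0.094, 0.1182]
tcp_rot: [-0.499, 0.501, -0.501, 0.499]
contact_force: [-0.4, -0.1, -4.5]
width: 0.013
```

```bash
python3 - <<'E'
from h import *
import pickle
c=snap('wrist','w8'); s=snap('scene','s8');e=snap('side','sd8'); pickle.dump({'w':c,'s':s,'e':e},open('c8.pkl','wb'))
im=s['image'][:,:,::-1]; cv2.imwrite('pics/g8.png',cv2.resize(im[130:250,260:390],None,fx=5,fy=5,interpolation=cv2.INTER_CUBIC))
im=e['image'][:,:,::-1]; cv2.imwrite('pics/h8.png',cv2.resize(im[130:250,210:340],None,fx=5,fy=5,interpolation=cv2.INTER_CUBIC))
st=status.get_state(); print(st['ee_pos'],st['contact_force'],st['torque'],st['time_s'])
E
```

```text
[0.54439314 0.0939951  0.12240466] [ 0.6849615  -0.32161316 -3.43702733] [-0.02715986 -0.00379686  0.02552587] 9.9
```

View pics/g8.png

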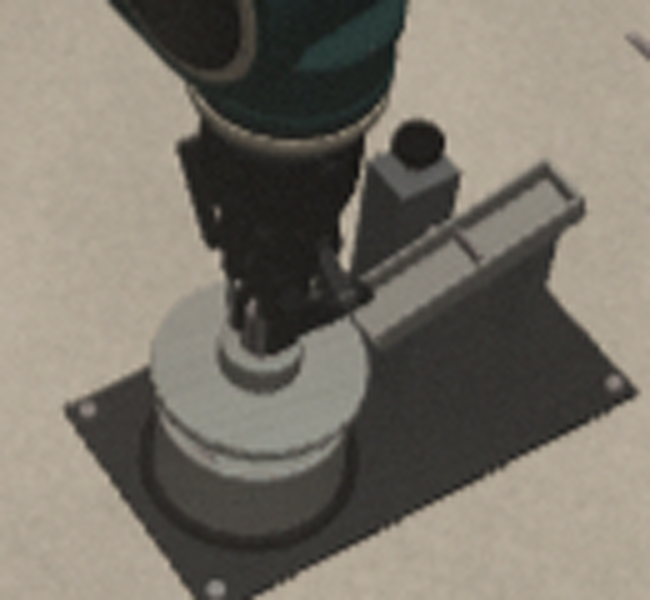

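View pics/h8.png

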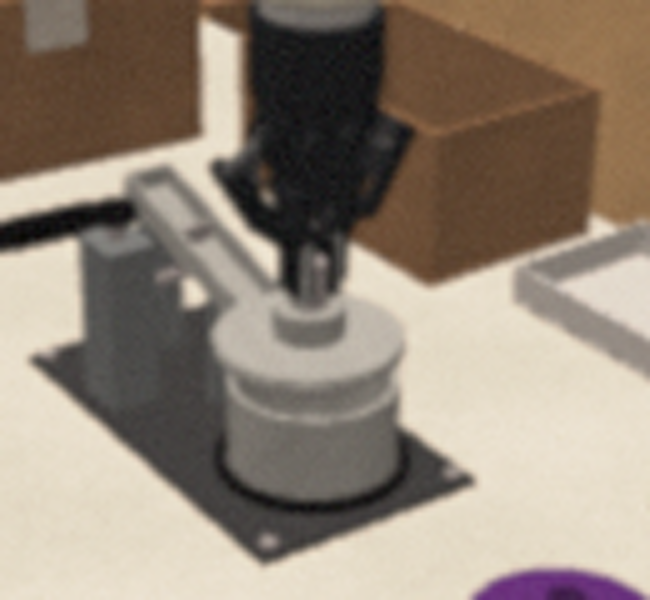

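View pics/w8.png

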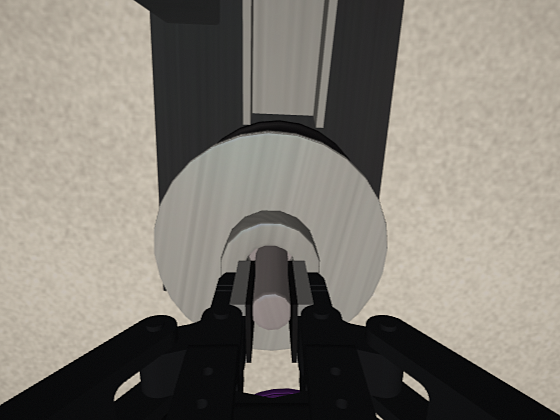

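Call:
apply_moves(
  motion=[
    [1,[0,0,-0.3],[0,0,0]],
    [1,[0,0,-0.6],[0,0,0]],
    [1,[0,0,-0.9],[0,0,0]],
    [1,[0,0,-1.1],[0,0,0]],
    [1,[0,0,-1.3],[0,0,0]],
    [1,[0,0,-1.4],[0,0,0]],
    [1,[0,0,-1.4],[0,0,0]],
    [1,[0,0,-1.4],[0,0,0]],
  ],
)

```text
time_s: 10.7
ee_pos: [0.544, 0.094, 0.1074]
tcp_rot: [0.5, -0.5, 0.5, -0.5]
contact_force: [0.2, 0.1, -4.4]
width: 0.0139
```

Call:
apply_moves(
  motion=[
    [1,[0,0,-0.05],[0,0,0]],
    [1,[0,0,-0.1],[0,0,0]],
    [1,[0,0,-0.15],[0,0,0]],
    [1,[0,0,-0.2],[0,0,0]],
    [1,[0,0,-0.25],[0,0,0]],
    [1,[0,0,-0.3],[0,0,0]],
    [1,[0,0,-0.3],[0,0,0]],
    [1,[0,0,-0.3],[0,0,0]],
  ],
)

```text
time_s: 11.5
ee_pos: [0.544, 0.094, 0.1043]
tcp_rot: [-0.5, 0.5, -0.5, 0.5]
contact_force: [-0.7, 0.1, -5.0]
width: 0.013
```

Call:
apply_moves(
  motion=[
    [1,[0,0,-0.03],[0,0,0]],
    [1,[0,0,-0.06],[0,0,0]],
    [1,[0,0,-0.09],[0,0,0]],
    [1,[0,0,-0.12],[0,0,0]],
    [1,[0,0,-0.15],[0,0,0]],
    [1,[0,0,-0.18],[0,0,0]],
    [1,[0,0,-0.2],[0,0,0]],
    [1,[0,0,-0.2],[0,0,0]],
  ],
)

```text
time_s: 12.3
ee_pos: [0.544, 0.094, 0.1023]
tcp_rot: [0.5, -0.5, 0.5, -0.5]
contact_force: [-0.8, -0.2, -5.2]
width: 0.0136
```

```bash
python3 - <<'E'
from h import *
e=snap('side','sd9')
im=e['image'][:,:,::-1]; cv2.imwrite('pics/h9.png',cv2.resize(im[130:250,210:340],None,fx=5,fy=5,interpolation=cv2.INTER_CUBIC))
s=[status.get_state() for _ in range(3)]; print([x['ee_pos'] for x in s][-1],[x['contact_force'] for x in s][-1])
E
```

```text
[0.54400126 0.09397616 0.10229135] [ 0.27096081 -0.79269375 -4.91082566]
```

View pics/h9.png

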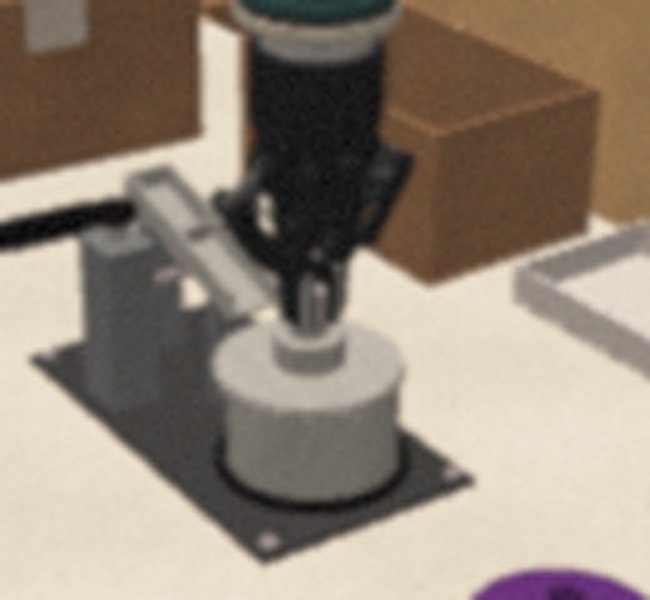

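Still hanging free (−5 N); a little lower until it bears.

Call:
apply_moves(
  motion=[
    [1,[0,0,-0.02],[0,0,0]],
    [1,[0,0,-0.04],[0,0,0]],
    [1,[0,0,-0.06],[0,0,0]],
    [1,[0,0,-0.08],[0,0,0]],
    [1,[0,0,-0.1],[0,0,0]],
    [1,[0,0,-0.1],[0,0,0]],
    [1,[0,0,-0.1],[0,0,0]],
    [1,[0,0,-0.1],[0,0,0]],
  ],
)

```text
time_s: 13.15
ee_pos: [0.5442, 0.094, 0.1017]
tcp_rot: [0.5, -0.5, 0.5, -0.5]
contact_force: [-0.6, -1.0, 2.8]
width: 0.0133
```

Call:
apply_moves(
  motion=[
    [1,[0,0,-0.02],[0,0,0]],
    [1,[0,0,-0.04],[0,0,0]],
    [1,[0,0,-0.05],[0,0,0]],
    [1,[0,0,-0.05],[0,0,0]],
    [1,[0,0,-0.05],[0,0,0]],
    [1,[0,0,-0.05],[0,0,0]],
    [1,[0,0,-0.05],[0,0,0]],
    [1,[0,0,-0.05],[0,0,0]],
  ],
)

```text
time_s: 13.95
ee_pos: [0.5442, 0.094, 0.1016]
tcp_rot: [-0.5, 0.5, -0.5, 0.5]
contact_force: [-3.1, -1.6, 8.8]
width: 0.0136
```

```bash
python3 - <<'E'
from h import *
import pickle
e=snap('side','sd10'); c=snap('wrist','w10'); s=snap('scene','s10'); pickle.dump({'w':c,'s':s,'e':e},open('c10.pkl','wb'))
im=e['image'][:,:,::-1]; a=cv2.resize(im[180:240,240:310],None,fx=8,fy=8,interpolation=cv2.INTER_CUBIC); cv2.imwrite('pics/h10.png',a)
x=status.get_state(); print(x['ee_pos'],x['contact_force'],x['torque'])
# expected rows of the near edge of outer lid lower edge if seated vs 2mm high
for z in (.067,.069): print(proj(e,[.544-.057*.65,.094-.057*.76,z]))
E
```

```text
[0.5442423  0.09400075 0.10166344] [-3.19124986 -0.6560019   9.42208719] [-0.18195452  0.62798552 -0.04523679]
[269.79923303 214.6522733 ]
[269.80607255 214.05367033]
```

View pics/h10.png

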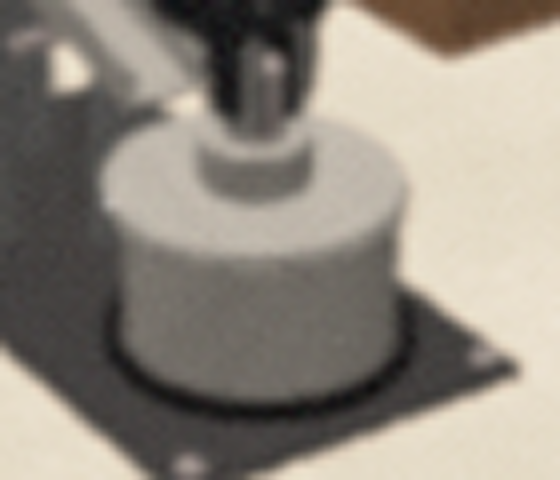

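Call:
apply_moves(
  motion=[
    [1,[0,0,0.04],[0,0,0]],
    [1,[0,0,0.04],[0,0,0]],
    [2,[0,0,0.04],[0,0,0]],
    [3,[0,0,0.04],[0,0,0]],
    [5,[0,0,0.04],[0,0,0]],
    [6.5,[0,0,0.04],[0,0,0]],
    [6.5,[0,0,0.04],[0,0,0]],
    [6.5,[0,0,0.04],[0,0,0]],
  ],
)

```text
time_s: 14.9
ee_pos: [0.544, 0.094, 0.1012]
tcp_rot: [0.5, -0.5, 0.5, -0.5]
contact_force: [-0.6, 0.9, -0.2]
width: 0.065
```

```bash
python3 - <<'E'
from h import *
import pickle
e=snap('side','sd11'); c=snap('wrist','w11'); s=snap('scene','s11'); pickle.dump({'w':c,'s':s,'e':e},open('c11.pkl','wb'))
im=e['image'][:,:,::-1]; a=cv2.resize(im[180:240,240:310],None,fx=8,fy=8,interpolation=cv2.INTER_CUBIC); cv2.imwrite('pics/h11.png',a)
x=status.get_state(); print(x['ee_pos'],x['contact_force'],x['torque'],x['width'])
E
```

```text
[0.54401689 0.0939766  0.10119893] [0.64747342 0.27255045 0.54575324] [ 0.01341764  0.04818507 -0.01947111] 0.06453077439651089
```

View pics/h11.png

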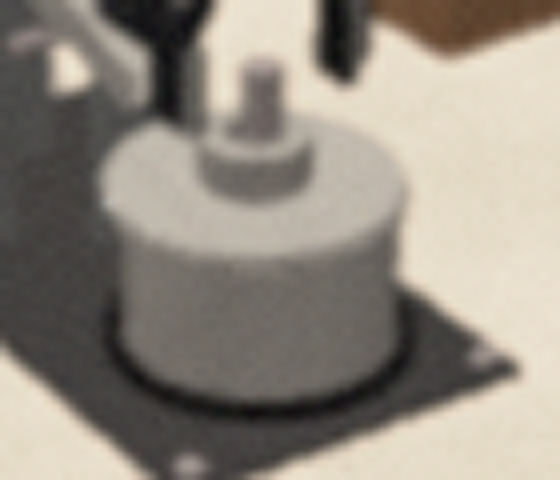

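View pics/w11.png

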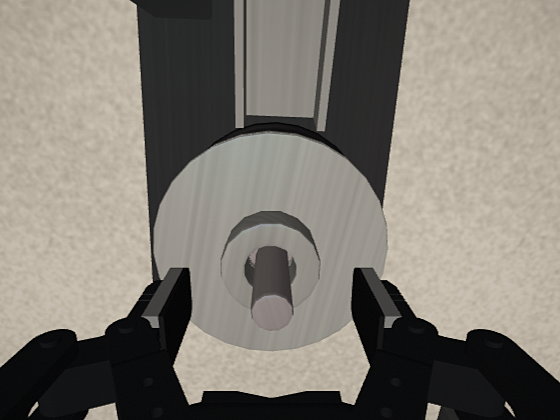

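Call:
apply_moves(
  motion=[
    [6.5,[0,0,-0.6],[0,0,0]],
    [6.5,[0,0,-1.2],[0,0,0]],
    [6.5,[0,0,-1.8],[0,0,0]],
    [6.5,[0,0,-2.2],[0,0,0]],
    [6.5,[0,0,-2.3],[0,0,0]],
    [6.5,[0,0,-2.3],[0,0,0]],
    [6.5,[0,0,-2.3],[0,0,0]],
    [6.5,[0,0,-2.3],[0,0,0]],
  ],
)

```text
time_s: 15.85
ee_pos: [0.5441, 0.094, 0.0785]
tcp_rot: [0.5, -0.5, 0.5, -0.5]
contact_force: [0.4, 0.2, 0.6]
width: 0.0648
```

```bash
python3 - <<'E'
from h import *
import pickle
e=snap('side','sd12'); c=snap('wrist','w12'); pickle.dump({'w':c,'e':e},open('c12.pkl','wb'))
im=e['image'][:,:,::-1]; a=cv2.resize(im[170:240,240:320],None,fx=8,fy=8,interpolation=cv2.INTER_CUBIC); cv2.imwrite('pics/h12.png',a)
x=status.get_state(); print(x['ee_pos'],x['contact_force'],x['torque'],x['width'])
p=x['ee_pos']; print(proj(c,[p[0],p[1],.125]),proj(c,[p[0],p[1],.096]))
E
```

```text
[0.54410773 0.09400072 0.07842398] [-0.48435139 -0.35649973 -0.02182888] [-0.01527712 -0.01935371 -0.02508151] 0.06519868572939211
[274.19321957 354.81793527] [273.65016245 303.80102123]
```

View pics/h12.png

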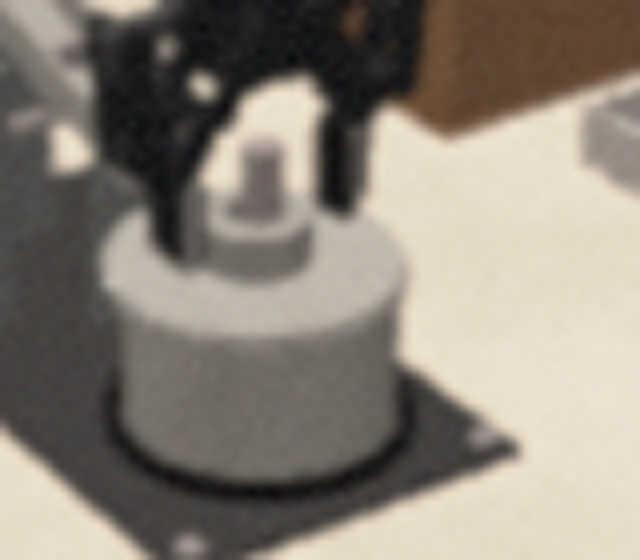

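View pics/w12.png

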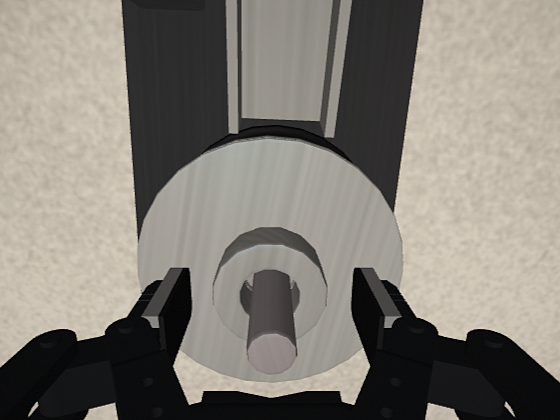

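Call:
apply_moves(
  motion=[
    [5,[0,0,0],[0,0,0]],
    [4.8,[0,0,0],[0,0,0]],
    [4.6,[0,0,0],[0,0,0]],
    [4,[0,0,0],[0,0,0]],
    [4,[0,0,0],[0,0,0]],
    [4,[0,0,0],[0,0,0]],
    [4,[0,0,0],[0,0,0]],
    [4,[0,0,0],[0,0,0]],
  ],
  force=50,
)

```text
time_s: 16.75
ee_pos: [0.5442, 0.094, 0.0787]
tcp_rot: [0.5, -0.5, 0.5, -0.5]
contact_force: [-1.9, -0.0, 5.4]
width: 0.0426
```

```bash
python3 - <<'E'
from h import *
c=snap('wrist','w13')
x=status.get_state(); print(x['ee_pos'],x['contact_force'],x['torque'],x['width'])
E
```

```text
[0.54419011 0.09400884 0.07869091] [-1.74543856 -0.3361225   5.43652011] [ 0.00211195  0.29446697 -0.05058498] 0.04222110598549454
```

View pics/w13.png

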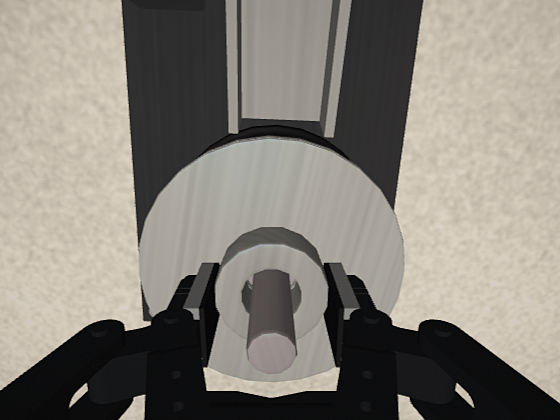

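Call:
apply_moves(
  motion=[
    [4,[0,0,0.1],[0,0,0]],
    [4,[0,0,0.2],[0,0,0]],
    [4,[0,0,0.4],[0,0,0]],
    [4,[0,0,0.6],[0,0,0]],
    [4,[0,0,0.9],[0,0,0]],
    [4,[0,0,1.2],[0,0,0]],
    [4,[0,0,1.5],[0,0,0]],
    [4,[0,0,1.5],[0,0,0]],
  ],
)

```text
time_s: 17.6
ee_pos: [0.5442, 0.094, 0.0938]
tcp_rot: [0.5, -0.5, 0.5, -0.5]
contact_force: [0.8, -0.3, -1.8]
width: 0.0424
```

```bash
python3 - <<'E'
from h import *
c=snap('wrist','w14');e=snap('side','sd14')
im=e['image'][:,:,::-1]; a=cv2.resize(im[160:240,240:320],None,fx=7,fy=7,interpolation=cv2.INTER_CUBIC); cv2.imwrite('pics/h14.png',a)
x=status.get_state(); print(x['ee_pos'],x['contact_force'],x['torque'],x['width'])
E
```

```text
[0.54401829 0.09399087 0.09326393] [ 0.13527586 -0.29392356 -2.10613544] [-0.03710858 -0.01679836  0.05214898] 0.042549720873916626
```

View pics/h14.png

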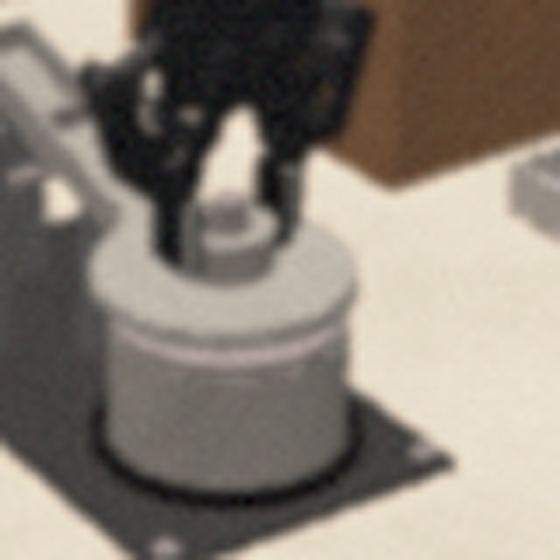

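View pics/w14.png

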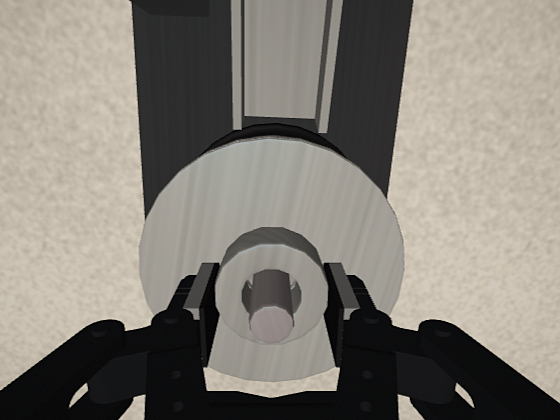

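Call:
apply_moves(
  motion=[
    [4,[0,0,0.8],[0,0,0]],
    [4,[0,0,2],[0,0,0]],
    [4,[0,0,4],[0,0,0]],
    [4,[0,0,6],[0,0,0]],
    [4,[0,0,8],[0,0,0]],
    [4,[0,0,10],[0,0,0]],
    [4,[0,0,11.5],[0,0,0]],
    [4,[0,0,12],[0,0,0]],
  ],
)

```text
time_s: 18.5
ee_pos: [0.5445, 0.094, 0.2156]
tcp_rot: [0.501, -0.499, 0.499, -0.501]
contact_force: [0.2, -0.5, -1.5]
width: 0.0418
```

Call:
apply_moves(
  motion=[
    [4,[0,0,0],[0,0,0]],
    [4,[0,0,0],[0,0,0]],
    [4,[0,0,0],[0,0,0]],
    [4,[0,0,0],[0,0,0]],
    [4,[0,0,0],[0,0,0]],
    [4,[0,0,0],[0,0,0]],
    [4,[0,0,0],[0,0,0]],
    [4,[0,0,0],[0,0,0]],
  ],
)

```text
time_s: 19.3
ee_pos: [0.544, 0.094, 0.2132]
tcp_rot: [-0.5, 0.5, -0.5, 0.5]
contact_force: [0.8, -0.1, -1.7]
width: 0.0422
```

```bash
python3 - <<'E'
from h import *
c=snap('wrist','w15');e=snap('side','sd15');s=snap('scene','s15')
im=e['image'][:,:,::-1]; a=cv2.resize(im[110:250,200:340],None,fx=4,fy=4,interpolation=cv2.INTER_CUBIC)
im=s['image'][:,:,::-1]; b=cv2.resize(im[120:260,250:390],None,fx=4,fy=4,interpolation=cv2.INTER_CUBIC); cv2.imwrite('pics/h15.png',cv2.resize(np.hstack([a,b]),(800,400)))
x=status.get_state(); print(x['ee_pos'],x['tcp_rot'],x['contact_force'],x['torque'],x['width'],x['time_s'])
print('knob top proj side/scene',proj(e,[.544,.094,.125]),proj(s,[.544,.094,.125]))
E
```

```text
[0.54402658 0.09399077 0.21324433] [-0.50001541  0.49997415 -0.4999909   0.50001954] [ 0.09019614  0.04298242 -0.03490207] [ 0.006066    0.06135886 -0.01008982] 0.042155557002418756 19.45
knob top proj side/scene [271.36180567 187.53812621] [311.8617148 194.9583926]
```

View pics/h15.png

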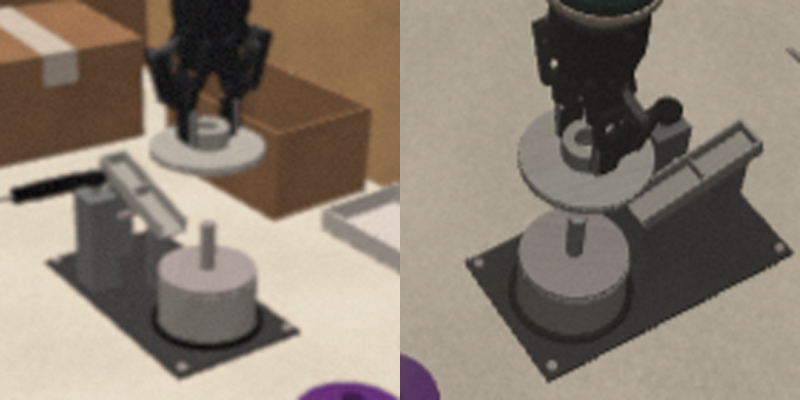

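View pics/s15.png

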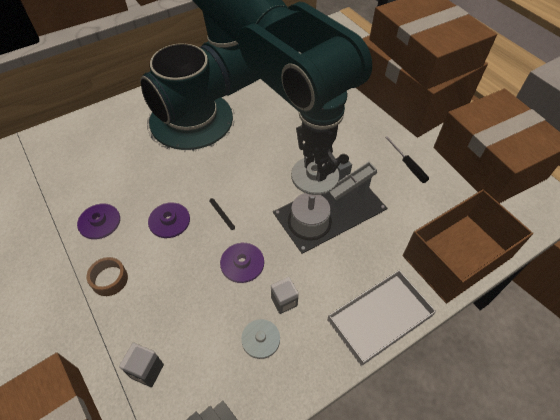

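View pics/w15.png

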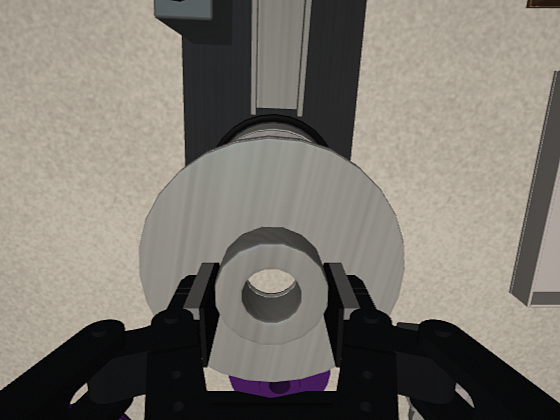

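```bash
python3 -c "
from bench import manip; print(manip.close_job())"
```

```text
the job is handed in; nothing more can be done
None
```

The job is done and handed in at about 19.5 s of the 64 s allowed; handing in returns no verdict.

- **Ball:** I pressed the plunger to its stop (tip at 125 mm, about 16 N) and held it for a few tenths of a second. The wrist picture then showed the ball on the floor of the tin.
- **Lids seated:** I picked up both lids by the inner knob and lowered them until the weight came off the arm and the contact turned stiff (about 9 N upward). The tool was then within about 0.5 mm of the expected seated height. After I let go, the side view showed the lids sitting flush.
- **Outer lid lifted:** I gripped the outer lid by its collar and lifted it straight up about 135 mm. Its edge is now about 75 mm above the inner lid's knob.

**Last checks:**
- The outer lid is level in the gripper, and the tool is at (0.544, 0.094), straight above where I measured the tin.
- The inner lid sits flat on the tin. Its knob top appears within 1–2 pixels of where it should be in the side view.
- The tin is in its nest, and the other things on the bench look unmoved in the scene picture.

**Disagreements:**
- The scene camera put the tin about 4 mm away in x from the wrist camera. I used the wrist value, and the fit bore it out.
- While pressing the lids down there was a side moment of about 0.6 N m, from contact on one side of the rim first. It vanished on release.
- One late force reading was about 0 N instead of about −1.7 N, but the grip width was steady and the lid was plainly held in the pictures.

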